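# Snap the bit case shut and hold the fat twist drill up for inspection

### The arm

A 6-joint arm with a two-finger parallel gripper is mounted at the origin on the work surface. World frame = base frame: x ahead of the robot, y to its left, z up, the work surface at z = 0. Lengths are in m, angles in rad, forces in N, time in s.
With the tool pointing down it reaches from about 0.35 to 0.85 m from the base axis. Payload 8.1 kg.
Tool frame: the origin (TCP) lies between the finger pads; the fingertips stand 25 mm ahead of it and the grasp point (between the pads) lies 6 mm ahead of it; z points along the fingers, y is the line along which they close (so a half turn about z gives the same grasp; the last joint's range is limited). The gripper opens to 93 mm and grips with 3 to 60 N. Pads are 15 mm wide; open, the fingers measure 128 mm over their backs; the gripper's body (75 mm by 188 mm) begins 65 mm behind the grasp point.
Start: joints at [-1.227, 0.13, 1.488, -0, 1.523, -0.085], TCP at [0.249, -0.546, 0.244] pointing down, gripper open.
Joint ranges: [-2.96, 2.96], [-0.89, 2.26], [0.02, 2.5], [-1.34, 4.48], [0, 2.73], [-2.66, 2.66]. Speed limits (rad/s): [2.39, 2.39, 2.79, 3.14, 3.14, 3.14].

### API

Orientations are given as a rotation vector (axis times angle).
In Python, from plant import robot gives the robot as it stands.
- The arm moves only by the tool arm_command, never from a script. Its argument "increments" is text: rows parted by semicolons, each of 5 numbers parted by spaces: the closure, from 0 (fully open) to 1 (shut), then the shift along the tool's x, y, z in mm, then the turn about the tool's z in rad. A call has 1 to 5 rows; each row is the pose to reach, as a shift and turn from the pose commanded when the call began, along the tool's axes at that moment; what a row does not reach only later rows make up. A row lasts 1/10 s, in which the tool goes at most 50 mm and 8.59 degrees, less where a joint would pass 70% of its speed; a pose out of reach is approached as far as the arm can. A call with a gripper value outside its range is refused whole. The fingers move at their own pace and stop on an object; "grip_force" is the grip in N (left out, the last holds). Time passes only in rows, so rows that repeat a pose let the fingers close. It gives the time, the measured TCP pose, the force, the opening and the grip force at its end, in the units of the state.
- robot.read_state(): the state, without advancing time (a new reading comes with each control period).
- robot.read_camera(name): name is "scene" or "top" or "wrist"; returns the picture (420x560x3 uint8, blue, green, red); there is no depth.
- robot.camera_model(name): a dict with "fx", "fy", "cx", "cy" (pixels), "eye" and "rotation" of the camera in the world. Camera axes: x right, y down, z forward; pixel columns grow to the right and rows downward; lengths in m; the calibration is good to about 2 mm. The wrist camera is an equidistant fisheye: a pixel r from the principal point sees the ray r / f radians off the axis. A picture is of the moment at which its call begins: read the wrist's pose just before it. camera_model takes no time and is no camera call; for the wrist camera it gives the pose at the moment of the call.
- robot.close_job(): hands the job in; it is judged then, once.
The state is a dict: "t": time; "q": joint angles; "dq": joint speeds; "joint_torque": joint torques, N m; "tool_pos": TCP position; "orientation": TCP orientation; "force": force on the tool from outside, world axes, zero at the start; "wrist_torque": the same for the moment, N m; "opening": finger opening in m; "gripper_force": force on a finger pad.
Only numpy, scipy, OpenCV 4.12 (cv2) and the standard library are available. Lean on these libraries where they do the work, as an engineer would, in place of code of your own. Each camera call takes 0.05 s, during which the arm holds its last target. There are 200 camera calls.

### The job

Press the lid of the white bit case shut until it snaps past its catch, so that it makes a clean white background; then draw the thick twist drill (the plain round bar with a pointed end) out of the sloping black rack and hold it up level over the middle of the closed lid, about 10 cm above it, so that its flutes can be looked over. Finish while still holding the drill there, level and steady, with the lid still snapped shut; leave the other bits in the rack and everything else on the bench where it is.

Things in the scene. Friction and masses are not known exactly. Their poses are not given: they have to be found in the camera images.
- case: White plastic bit case fixed to the bench, 150 (x) x 190 (y) x 51 mm high when shut; origin at the centre of its underside. Its hinge runs along its y axis at its +x (far) rim, its catch is at the middle of its -x (near) rim. It may stand to the left or right of the robot's middle, turned up to 0.3 rad.
- lid (a joint): Angle of the case lid, rad: 0 shut, grows as the near edge rises; starts between 0.45 and 0.95. The stiff hinge (about 1 N at the near edge) keeps the lid where it is left. Between 0.09 and 0.04 rad a sprung catch resists with about 5 to 8 N at the near edge and pushes an unfinished lid back; past it the lid snaps down and stays.
- lid_hinge (a point): Point on the hinge axis, at the middle of the case's far rim, 41 mm above the bench. The lid is a 150 x 190 mm plate with its outer face 10 mm off the hinge axis (so 51 mm above the bench when shut).
- lid_mid (a point): Centre of the lid's outer face (75 mm from the hinge); moves with the lid; z is the outward normal of the lid.
- lid_front (a point): Middle of the lid's outer face 5 mm inside its near edge (145 mm from the hinge along the lid), right above the catch: the place to press; moves with the lid.
- rack: Black bit rack fixed to the bench, 130 (x) x 220 (y) x 110 mm high, origin at the centre of its underside. Its face slopes 45 deg, looking up and to its -x side (to the robot, turned up to 0.25 rad). Three square bores at right angles to the face, 62 mm apart along y, 13.5 mm wide, 46 mm deep, mouths 85 mm above the bench: the bits lean 45 deg out towards the robot.
- drill: Thick steel twist drill in any of the bores: round bar 18 mm across, 75 mm long plus an 8 mm conical point; shank 12 mm across, 44 mm long, loose in the bore. About 0.18 kg, centre of mass 25 mm from the origin. Origin on its axis at the shoulder that rests on the bore's mouth; z runs to the point (about 45 deg up, out of the rack). A gripper pointing straight down can take the bar at 42 mm.
- drill_mid (a point): Middle of the drill's length, on its axis 20 mm from the origin towards the point.
- spade_bit: Steel spade bit in another bore: thin rod with a flat paddle 34 mm wide and 30 mm long at the top, reaching 86 mm out of the bore. Origin at its shoulder like the drill's. Leave it.
- forstner_bit: Steel Forstner bit in the remaining bore: thin rod with a disc head 34 mm in diameter and 14 mm thick at the top, reaching 83 mm out of the bore. Origin at its shoulder. Leave it.
- hex_set: Folded chrome hex key set lying on the bench between case and rack, 100 x 26 x 22 mm, origin under its centre. Leave it.
- rivet_jar: Glass jar of rivets, 72 mm in diameter, 94 mm high, at the back; origin under its centre. Leave it.
- mallet: Blue mallet lying at the side, head 60 x 100 x 60 mm, handle 200 mm long towards its -x; origin under the head's centre. Leave it.
- tape: Tape measure, 64 x 64 x 35 mm, at the side; origin under its centre. Leave it.
- oil_bottle: Small white oil bottle, 48 mm in diameter, 130 mm high, at the back; origin under its centre. Leave it.
Mind the look-alikes: they are no part of the job. Leave any turquoise or yellow look-alike of the drill alone.

How it is judged:
On the way, in this order (a step that is already met when the one before it is completed fails the run):
1. the case lid is snapped shut (value of joint lid below 0.025 rad), for 0.2 s.
2. the drill is drawn out of the rack in the gripper (height (world z) of drill_mid above 0.135 m and contact force between drill and the fingers above 2 N and contact force between drill and rack below 0.1 N), for 0.2 s.
At the end, for the whole second after the job is handed in: Lid shut (under 0.025 rad); drill held in the fingers, touching neither rack nor case, level within 12 deg, its middle within 45 mm sideways of the lid centre and 60 to 160 mm above the lid, at rest; other bits and bystanders within 30 mm of their start (value of joint lid below 0.025 rad and angle between drill's own z axis and vertical between 1.36 and 1.78 rad and horizontal distance between drill_mid and lid_mid below 0.045 m and height (world z) of drill_mid between 0.111 and 0.211 m and contact force between drill and the fingers above 2 N and contact force between drill and rack below 0.1 N and contact force between drill and case below 0.1 N and linear speed of drill below 0.03 m/s and angular speed of drill below 0.3 rad/s and not (distance of spade_bit from where it was at the start of the episode above 0.03 m) and not (distance of forstner_bit from where it was at the start of the episode above 0.03 m) and not (distance of hex_set from where it was at the start of the episode above 0.03 m) and not (distance of rivet_jar from where it was at the start of the episode above 0.03 m) and not (distance of mallet from where it was at the start of the episode above 0.03 m) and not (distance of tape from where it was at the start of the episode above 0.03 m) and not (distance of oil_bottle from where it was at the start of the episode above 0.03 m)); the arm keeps its last pose, push and grip.
It fails at once if another bit or a bystander is disturbed (moved over 30 mm) (distance of any of spade_bit, forstner_bit, hex_set, rivet_jar, mallet, tape, oil_bottle from where it was at the start of the episode above 0.03 m).
It also fails if it takes over 50 s, if anything falls off the work surface, if the arm or the gripper's body presses on something with over 40 N, if the wrist force passes 120 N, or if a joint passes its speed limit or range.

## Working session

There is one attempt and no reset: what is moved stays moved. The work goes in short steps, Python scripts to look and compute and a tool call to move; the robot and the scene stay as the last step left them, time stands still between calls to the robot, and variables do not carry over. Pictures are saved under pics/ and viewed, at most 10 in all, crops included, and the job is handed in when it is done.

Besides the shell and the picture viewer there is one more tool, called by a JSON object that holds its "method" and its "body". arm_command: Moves the arm, as the interface text tells. Its arguments: {"type":"object","properties":{"increments":{"type":"string"},"grip_force":{"type":"number"}},"required":["increments"]}

```bash
mkdir -p pics; ls; python3 - <<'E'
from plant import robot
import cv2,numpy as np
for n in("scene","top"):
    im=robot.read_camera(n); cv2.imwrite(f"pics/{n}0.png",im)
    m=robot.camera_model(n); print(n,{k:np.round(v,4).tolist() for k,v in m.items() if k!='name' and not isinstance(v,str)})
s=robot.read_state();print(s)
E
```

```text
pics
scene {'fx': 383.104, 'fy': 383.104, 'cx': 279.0356, 'cy': 207.0736, 'eye': [1.0773, -0.2137, 1.0632], 'rotation': [-2.2438, -1.4282, 0.4168]}
top {'fx': 467.2814, 'fy': 467.2814, 'cx': 276.9724, 'cy': 211.3555, 'eye': [0.2994, 0.0301, 1.3006], 'rotation': [-2.127, 2.1026, -0.2196]}
{'t': 0.1, 'q': array([-1.22740457e+00,  1.31071160e-01,  1.48914157e+00,  8.92747274e-06,
        1.52298684e+00, -8.53806105e-02]), 'dq': array([-6.46390045e-04, -7.19514460e-04, -1.93241170e-03, -4.14252086e-05,
       -9.27568765e-05,  8.50410959e-04]), 'joint_torque': array([ 1.62564461e-04, -5.61341250e+01, -4.93095410e+01,  7.69521086e-02,
        2.91850884e-02, -6.57478245e-05]), 'tool_pos': array([ 0.24933302, -0.5452413 ,  0.24271678]), 'orientation': array([-3.06811463e+00, -6.68026685e-01,  3.10675709e-04]), 'force': array([-0.31909484,  0.0487072 , -0.26479585]), 'wrist_torque': array([-0.00262262, -0.01876483, -0.00088339]), 'gripper_force': 0.0, 'opening': 0.09346975832155818}
```

View pics/scene0.png

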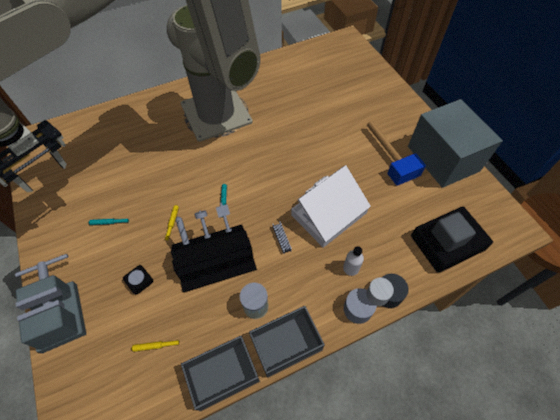

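View pics/top0.png

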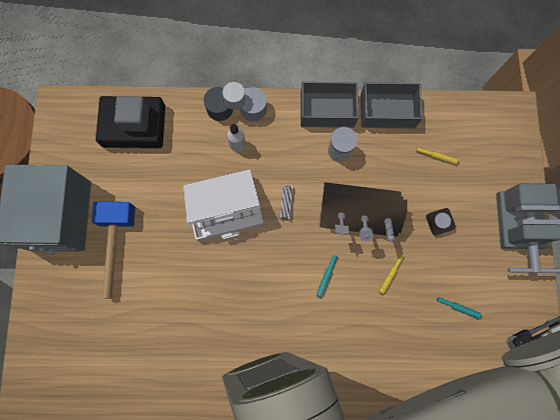

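```bash
cat > h.py <<'E'
from plant import robot
import cv2,numpy as np
from scipy.spatial.transform import Rotation as R
def ray(n,p,m=None):
    m=m or robot.camera_model(n); r=np.asarray(m['rotation'],float)
    Rm=r if r.shape==(3,3) else R.from_rotvec(r).as_matrix()
    d=np.array([(p[0]-m['cx'])/m['fx'],(p[1]-m['cy'])/m['fy'],1.])
    if n=='wrist':
        v=np.array([p[0]-m['cx'],p[1]-m['cy']])/m['fx'];t=np.linalg.norm(v);d=np.r_[v/max(t,1e-9)*np.sin(t),np.cos(t)]
    d=Rm@d; return np.array(m['eye']),d/np.linalg.norm(d)
def plane(n,p,z):
    e,d=ray(n,p); return e+d*(z-e[2])/d[2]
def tri(n1,p1,n2,p2):
    e1,d1=ray(n1,p1);e2,d2=ray(n2,p2)
    s=np.linalg.lstsq(np.c_[d1,-d2],e2-e1,rcond=None)[0]
    a=e1+s[0]*d1;b=e2+s[1]*d2; return (a+b)/2,np.linalg.norm(a-b)
E
python3 - <<'E'
import cv2,numpy as np
s=cv2.imread("pics/scene0.png");t=cv2.imread("pics/top0.png")
def c(im,x,y,w,h): return cv2.resize(im[y:y+h,x:x+w],(400,300),interpolation=cv2.INTER_CUBIC)
cv2.imwrite("pics/m1.png",np.vstack([np.hstack([c(s,160,190,100,75),c(t,316,190,100,75)]),np.hstack([c(s,280,160,100,75),c(t,175,165,100,75)])]))
E
```

```text
(no output)
```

View pics/m1.png

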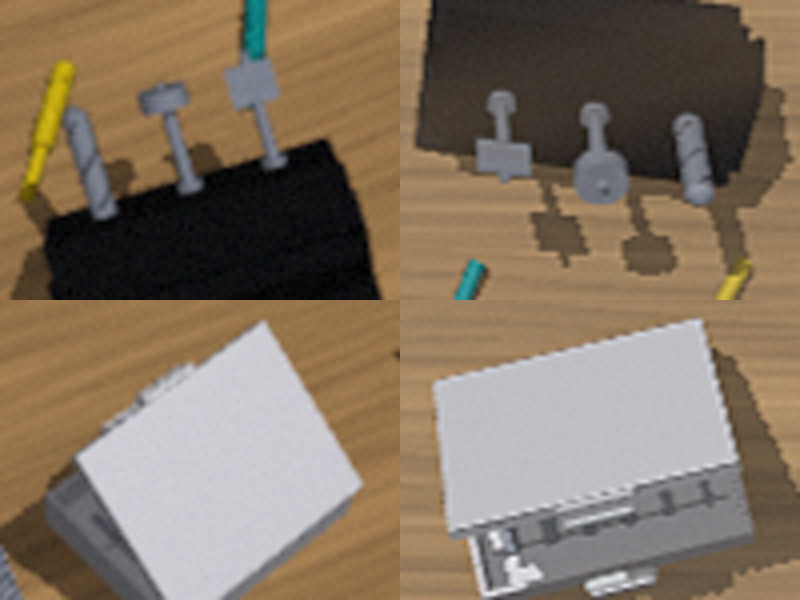

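The crop shows three candidates. From left to right in the top view they are:
- Spade bit with a square paddle, top (341,225).
- Forstner bit with a disc head, top (366,230).
- Grey spiral bar with a rounded, pointed tip, top (388,220)→(391,240) and scene (186,243)→(178,217).

The third one is the drill. The turquoise and yellow bars are decoys. The lid's front corners are at top (187.5,222.5) and (259.5,206), and scene (346,165.5) and (299.5,199.5).

```bash
python3 - <<'E'
from h import *
np.set_printoptions(precision=4,suppress=True)
T=lambda a,b:tri('top',a,'scene',b)
fl=T((187.5,222.5),(345.75,165.5));fr=T((259.5,205.75),(299.5,199.5));hl=T((183.75,185.5),(370.5,206.25));hr=T((250,170),(322,241))
sh=T((387.5,220.5),(186,243.2));tip=T((391.5,240),(178.5,217.5))
for k,v in dict(fl=fl,fr=fr,hl=hl,hr=hr,sh=sh,tip=tip).items():print(k,*v)
f=(fl[0]+fr[0])/2;h=(hl[0]+hr[0])/2
w=fl[0]-fr[0];print('widths',np.linalg.norm(w),np.linalg.norm(f-h),'yaw',np.arctan2(-w[0],w[1]),'front',f,'hinge',h,'ang',np.arcsin((f-h)[2]/np.linalg.norm(f-h)))
d=tip[0]-sh[0];print('drill',d,np.linalg.norm(d),d/np.linalg.norm(d),'yaw',np.arctan2(-d[1],-d[0]))
# rack bottom edge & other bits' shoulders
a=T((341,215.5),(228,230));b=T((364.5,218),(207.5,236.8));print('spade',*a,'forst',*b)
print(plane('top',(387.5,220.5),.085),plane('top',(364.5,218),.085),plane('top',(341,215.5),.085))
s=robot.read_state();print(R.from_rotvec(s['orientation']).as_matrix())
E
```

```text
fl [0.5106 0.2561 0.1297] 0.0005994923524250506
fr [0.5576 0.0749 0.1259] 0.0027571721607709833
hl [0.6298 0.288  0.046 ] 0.0009136302845744946
hr [0.6739 0.1003 0.0489] 0.00960232621874082
sh [ 0.5298 -0.2656  0.0856] 0.0025544177115119472
tip [ 0.4711 -0.2598  0.1348] 0.0017523425314775287
widths 0.18723822361004963 0.1453742126749653 yaw 0.25391902660238236 front [0.5341 0.1655 0.1278] hinge [0.6519 0.1942 0.0475] ang 0.5854384880082394
drill [-0.0587  0.0058  0.0491] 0.07681190294023542 [-0.7648  0.0758  0.6398] yaw -0.09881039066678785
spade [ 0.5416 -0.1427  0.0864] 0.00272584436558918 forst [ 0.5361 -0.2043  0.085 ] 0.0011469104638863784
[ 0.5302 -0.2645  0.085 ] [ 0.5362 -0.2037  0.085 ] [ 0.5422 -0.1415  0.085 ]
[[ 0.9095  0.4158 -0.0005]
 [ 0.4158 -0.9095  0.0015]
 [ 0.0001 -0.0016 -1.    ]]
```

{"method": "arm_command", "body": {"increments": "1 35 -33 0 0; 1 71 -65 0 0; 1 106 -98 0 0; 1 141 -131 0 0; 1 177 -164 0 0", "grip_force": 30}}

```text
t: 0.6
tool_pos: [0.3424, -0.321, 0.2432]
orientation: [-3.069, -0.667, 0.0]
force: [1.0, -0.4, 0.3]
opening: 0.0576
gripper_force: 0.0
```

{"method": "arm_command", "body": {"increments": "1 35 -33 0 0; 1 71 -65 0 0; 1 106 -98 0 0; 1 141 -131 0 0; 1 177 -164 0 0"}}

```text
t: 1.1
tool_pos: [0.4352, -0.0983, 0.2435]
orientation: [3.07, 0.668, 0.0]
force: [0.2, -0.7, -0.9]
opening: 0.0176
gripper_force: 0.0
```

{"method": "arm_command", "body": {"increments": "1 35 -33 0 0; 1 71 -65 0 0; 1 106 -98 0 0; 1 141 -131 0 0; 1 177 -164 0 0"}}

```text
t: 1.6
tool_pos: [0.528, 0.1246, 0.2433]
orientation: [3.069, 0.669, -0.001]
force: [0.0, -0.5, 0.5]
opening: 0.0007
gripper_force: 0.0
```

{"method": "arm_command", "body": {"increments": "1 34 -33 20 0; 1 34 -33 40 0; 1 34 -33 60 0; 1 34 -33 60 0"}}

```text
t: 2.0
tool_pos: [0.5426, 0.1667, 0.1794]
orientation: [-3.069, -0.67, 0.011]
force: [-0.1, -0.1, -0.0]
opening: 0.0005
gripper_force: 0.0
```

{"method": "arm_command", "body": {"increments": "1 0 0 15 0; 1 0 0 30 0; 1 0 0 42 0; 1 -5 -1 54 0; 1 -10 -2 64 0"}}

```text
t: 2.5
tool_pos: [0.5346, 0.164, 0.1185]
orientation: [3.07, 0.668, -0.001]
force: [1.1, 0.0, 1.2]
opening: 0.0003
gripper_force: 0.3
```

{"method": "arm_command", "body": {"increments": "1 -5 -1 8 0; 1 -10 -2 14 0; 1 -15 -3 20 0; 1 -20 -4 25 0; 1 -20 -4 28 0"}}

```text
t: 3.0
tool_pos: [0.5144, 0.1596, 0.0912]
orientation: [-3.07, -0.669, 0.001]
force: [0.4, -0.4, 0.1]
opening: 0.0005
gripper_force: 0.2
```

{"method": "arm_command", "body": {"increments": "1 0 0 4 0; 1 0 0 8 0; 1 0 0 11 0; 1 0 0 14 0; 1 0 0 16 0"}}

```text
t: 3.5
tool_pos: [0.5156, 0.1598, 0.0758]
orientation: [-3.07, -0.668, -0.001]
force: [-6.8, -1.3, 16.3]
opening: 0.0004
gripper_force: 8.5
```

{"method": "arm_command", "body": {"increments": "1 0 0 1 0; 1 0 0 1 0"}}

```text
t: 3.7
tool_pos: [0.5157, 0.1598, 0.0759]
orientation: [3.07, 0.668, 0.001]
force: [-6.5, -2.8, 13.7]
opening: 0.0007
gripper_force: 6.3
```

{"method": "arm_command", "body": {"increments": "1 0 0 -40 0; 1 0 0 -80 0.13; 1 0 0 -115 0.26; 1 0 0 -150 0.39; 0.57 0 0 -150 0.525"}}

```text
t: 4.2
tool_pos: [0.5185, 0.1604, 0.2312]
orientation: [-3.135, 0.159, -0.016]
force: [1.1, 0.2, 1.0]
opening: 0.0046
gripper_force: 0.0
```

```bash
python3 - <<'E'
from h import *
s=robot.read_state();print(s['tool_pos'],R.from_rotvec(s['orientation']).as_matrix().round(3))
E
```

```text
[0.5185119  0.16039674 0.23116403] [[ 0.995 -0.101  0.01 ]
 [-0.101 -0.995  0.002]
 [ 0.01  -0.003 -1.   ]]
```

{"method": "arm_command", "body": {"increments": "0.57 3 45 0 0; 0.57 6 90 0 0; 0.57 9 135 0 0; 0.57 12 180 0 0; 0.57 15 225 0 0"}}

```text
t: 4.7
tool_pos: [0.5085, -0.0674, 0.2247]
orientation: [3.138, -0.151, 0.001]
force: [0.6, 0.3, -0.1]
opening: 0.0392
gripper_force: 0.0
```

{"method": "arm_command", "body": {"increments": "0.57 3 45 0 0; 0.57 6 90 0 0; 0.57 9 135 0 0; 0.57 10 180 0 0; 0.57 10 197 0 0"}}

```text
t: 5.2
tool_pos: [0.4989, -0.2666, 0.2244]
orientation: [3.137, -0.156, 0.0]
force: [-0.1, 0.2, 0.9]
opening: 0.0401
gripper_force: 0.0
```

```bash
python3 - <<'E'
from h import *
s=robot.read_state();print(s['tool_pos'],R.from_rotvec(s['orientation']).as_matrix().round(3))
w=robot.read_camera('wrist');t=robot.read_camera('top')
m=robot.camera_model('wrist');print(m)
cv2.imwrite('pics/w1.png',w)
c=cv2.resize(t[160:260,160:420],(780,300),interpolation=cv2.INTER_CUBIC)
w2=cv2.resize(w,(400,300));cv2.imwrite('pics/m2.png',np.vstack([c,np.hstack([w2,cv2.resize(w[100:340,120:440],(380,300))])]))
E
```

```text
[ 0.49894913 -0.26661598  0.22438789] [[ 0.995 -0.099 -0.   ]
 [-0.099 -0.995 -0.001]
 [ 0.     0.001 -1.   ]]
{'fx': 325.19226210127806, 'fy': 325.19226210127806, 'cx': 280.04081467141714, 'cy': 208.33518309295658, 'eye': array([ 0.56686075, -0.27111501,  0.36357394]), 'rotation': array([ 1.98860155, -2.19785065, -0.26836398])}
```

View pics/m2.png

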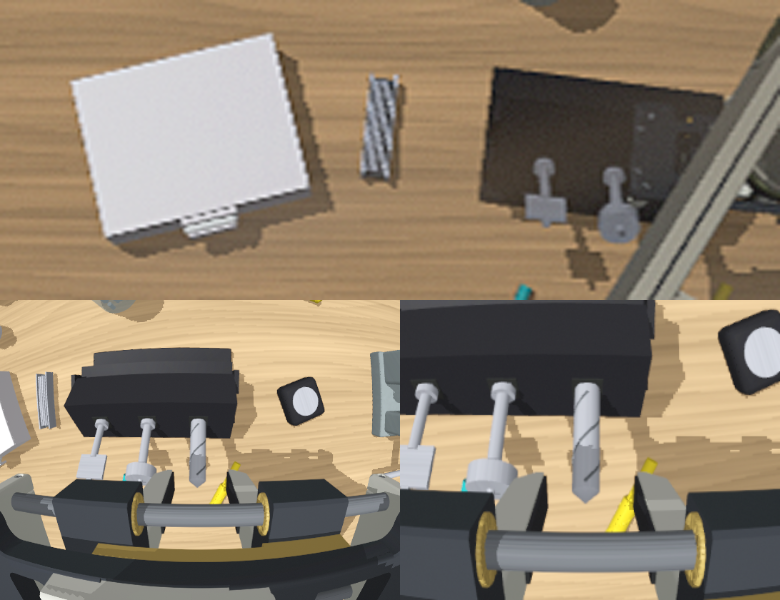

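The lid is shut: its four closed corners show in the top crop, centred at top pixel (223,205). The wrist view shows the drill between the fingers, with its shoulder at (277.5,169.6) and its tip at (276.6,260).

```bash
python3 - <<'E'
from h import *
for p in((223.3,205.2),): print('lid mid',plane('top',p,.051))
for p in((70,82),(272,34),(310,188),(108,238)): print(plane('top',(160+p[0]/3,160+p[1]/3),.051))
print('sh',plane('wrist',(277.5,169.6),.087),'tip',plane('wrist',(276.6,260),.1437))
m=robot.camera_model('wrist')
print('scene tri',tri('wrist',(277.5,169.6),'scene',(186,243.2)),tri('wrist',(276.6,260),'top',(391.7,241)))
E
```

```text
lid mid [0.57394444 0.17551685 0.051     ]
[0.62307523 0.28744475 0.051     ]
[0.67123093 0.10280529 0.051     ]
[0.52666354 0.06512098 0.051     ]
[0.47886379 0.24582635 0.051     ]
sh [ 0.53225146 -0.26602306  0.087     ] tip [ 0.4736192  -0.25970063  0.1437    ]
scene tri (array([ 0.53290899, -0.26631469,  0.09197958]), np.float64(0.0004054675191291811)) (array([ 0.4689614 , -0.26019875,  0.13414404]), np.float64(0.0022972873049438938))
```

{"method": "arm_command", "body": {"increments": "0.64 2 -4 0 0; 0.64 2 -4 25 0; 0.64 2 -4 50 0; 0.64 2 -4 75 0; 0.64 2 -4 90 0", "grip_force": 25}}

```text
t: 5.8
tool_pos: [0.5018, -0.2562, 0.1325]
orientation: [-3.136, 0.147, 0.003]
force: [0.1, 0.7, -0.8]
opening: 0.0336
gripper_force: 0.0
```

{"method": "arm_command", "body": {"increments": "0.64 0 0 6 0; 0.64 0 0 13 0; 0.64 0 0 13 0; 0.85 0 0 13 0; 1 0 0 13 0"}}

```text
t: 6.3
tool_pos: [0.5027, -0.2597, 0.1229]
orientation: [3.136, -0.151, 0.003]
force: [-0.9, -6.7, 1.8]
opening: 0.0219
gripper_force: 3.2
```

{"method": "arm_command", "body": {"increments": "1 0 0 0 0; 1 0 0 0 0; 1 0 0 0 0; 1 0 0 0 0"}}

```text
t: 6.7
tool_pos: [0.5024, -0.2612, 0.1231]
orientation: [3.134, -0.153, 0.003]
force: [-0.4, -6.5, 1.1]
opening: 0.0178
gripper_force: 24.8
```

{"method": "arm_command", "body": {"increments": "1 0 3 0 0; 1 -8 4 -8 0; 1 -16 4 -16 0; 1 -25 4 -25 0; 1 -34 4 -34 0"}}

```text
t: 7.2
tool_pos: [0.4669, -0.2593, 0.1561]
orientation: [-3.137, 0.151, 0.001]
force: [0.2, 0.1, -1.8]
opening: 0.0174
gripper_force: 24.7
```

{"method": "arm_command", "body": {"increments": "1 -9 0 -12 0; 1 -18 0 -30 0; 1 -18 0 -60 0; 1 -18 0 -90 0; 1 -18 0 -90 0"}}

```text
t: 7.7
tool_pos: [0.4512, -0.2591, 0.251]
orientation: [3.134, -0.151, 0.01]
force: [1.2, 0.1, -1.5]
opening: 0.0173
gripper_force: 24.7
```

```bash
python3 - <<'E'
from h import *
s=robot.read_state();print(s['tool_pos'],s['force'],s['opening'],s['gripper_force'])
w=robot.read_camera('wrist');t=robot.read_camera('scene')
cv2.imwrite('pics/m3.png',np.vstack([np.hstack([cv2.resize(w,(400,300)),cv2.resize(w[150:330,160:400],(400,300))]),np.hstack([cv2.resize(t[170:275,130:270],(400,300),interpolation=cv2.INTER_CUBIC),np.zeros((300,400,3),np.uint8)])]))
E
```

```text
[ 0.45117866 -0.25906697  0.25098597] [ 1.23770994  0.12702346 -1.46981438] 0.017270037940173278 24.691834151744843
```

View pics/m3.png

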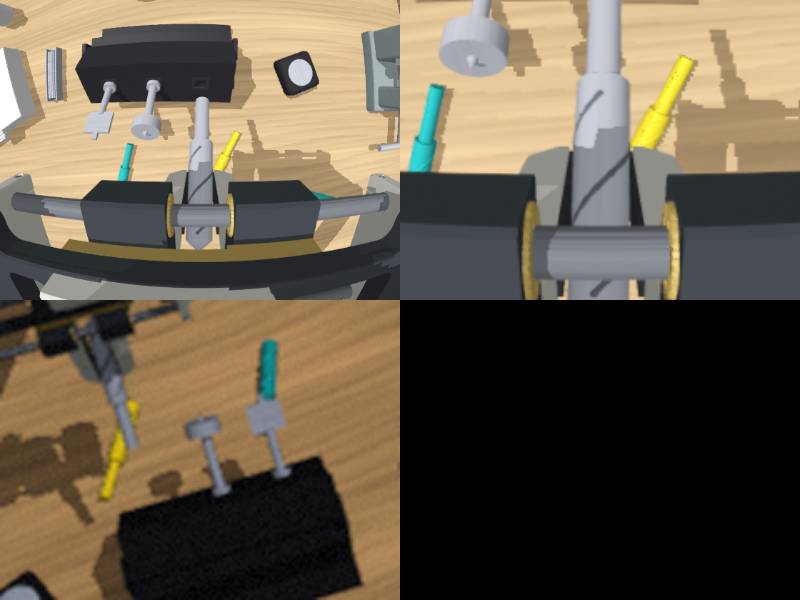

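{"method": "arm_command", "body": {"increments": "1 -3 -40 0 0; 1 -6 -80 0 0; 1 -9 -120 0 0; 1 -12 -160 0 0; 1 -15 -200 0 0"}}

```text
t: 8.3
tool_pos: [0.4526, -0.0557, 0.2434]
orientation: [-3.137, 0.152, 0.005]
force: [1.0, -0.1, -1.8]
opening: 0.0171
gripper_force: 24.7
```

{"method": "arm_command", "body": {"increments": "1 -3 -40 0 -0.08; 1 -6 -80 0 -0.16; 1 -9 -120 0 -0.25; 1 -12 -160 0 -0.35; 1 -15 -204 0 -0.35"}}

```text
t: 8.8
tool_pos: [0.4573, 0.1482, 0.2435]
orientation: [3.115, 0.403, -0.005]
force: [0.6, -0.2, -2.2]
opening: 0.0172
gripper_force: 24.7
```

{"method": "arm_command", "body": {"increments": "1 0 0 0 0; 1 0 0 0 0"}}

```text
t: 9.0
tool_pos: [0.4575, 0.1477, 0.2436]
orientation: [3.115, 0.402, -0.006]
force: [0.5, 0.3, -2.2]
opening: 0.0175
gripper_force: 24.9
```

```bash
cat > tilt.py <<'E'
from h import *
import sys
s=robot.read_state();Rm=R.from_rotvec(s['orientation']).as_matrix();p=s['tool_pos']
print('tcp',p.round(4),'f',s['force'].round(1),'tool x',Rm[:,0].round(3))
w=robot.read_camera('wrist');cv2.imwrite('pics/wl.png',w)
# shank end: ray cut with vertical plane through grip, normal = tool y
def end(px):
    e,d=ray('wrist',px);g=p+.006*Rm[:,2];n=Rm[:,1]
    q=e+d*(n@(g-e))/(n@d);v=q-g
    print('end',q.round(4),'len',np.linalg.norm(v).round(4),'tilt deg',np.degrees(np.arctan2(-v[2],v@Rm[:,0])).round(1))
if len(sys.argv)>2: end((float(sys.argv[1]),float(sys.argv[2])))
cv2.imwrite(sys.argv[3] if len(sys.argv)>3 else 'pics/x.png',w[60:340,100:460])
E
python3 tilt.py 284 137 pics/w4.png
```

```text
tcp [0.4575 0.1477 0.2436] f [ 0.5  0.3 -2.2] tool x [ 0.967  0.254 -0.004]
end [0.5254 0.1655 0.4406] len 0.2149 tilt deg -71.1
```

View pics/w4.png

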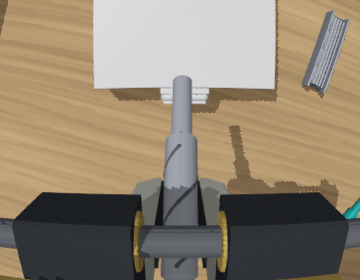

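```bash
python3 - <<'E'
s=open('tilt.py').read()
a=s.index("    q=e+d");b=s.index("    print('end'")
s=s[:a]+"""    g=g+.0;o=e-g;b_=o@d;disc=b_*b_-(o@o-.086**2)
    for t in ([-b_] if disc<0 else [-b_-disc**.5,-b_+disc**.5]):
        q=e+t*d;v=q-g
    """+s[b:].replace("    print","    print",1)
open('tilt.py','w').write(s.replace("        print('end'","        print('end'"))
E
sed -n 8,16p tilt.py; python3 tilt.py 280 140 pics/x.png
```

```text
e,d=ray('wrist',px);g=p+.006*Rm[:,2];n=Rm[:,1]
    g=g+.0;o=e-g;b_=o@d;disc=b_*b_-(o@o-.086**2)
    for t in ([-b_] if disc<0 else [-b_-disc**.5,-b_+disc**.5]):
        q=e+t*d;v=q-g
        print('end',q.round(4),'len',np.linalg.norm(v).round(4),'tilt deg',np.degrees(np.arctan2(-v[2],v@Rm[:,0])).round(1))
if len(sys.argv)>2: end((float(sys.argv[1]),float(sys.argv[2])))
cv2.imwrite(sys.argv[3] if len(sys.argv)>3 else 'pics/x.png',w[60:340,100:460])
tcp [0.4578 0.1467 0.2439] f [ 0.1 -0.2 -1.8] tool x [ 0.968  0.252 -0.003]
end [0.5211 0.1626 0.2939] len 0.086 tilt deg -40.7
end [0.5169 0.1612 0.1772] len 0.086 tilt deg 44.8
```

{"method": "arm_command", "body": {"increments": "1 0 0 40 0; 1 0 0 75 0; 1 0 0 100 0; 1 0 0 115 0; 1 0 0 125 0"}}

```text
t: 9.6
tool_pos: [0.4577, 0.1452, 0.1189]
orientation: [3.116, 0.394, -0.005]
force: [-4.6, -2.0, 6.7]
opening: 0.0173
gripper_force: 25.0
```

{"method": "arm_command", "body": {"increments": "1 0 0 4 0; 1 0 0 8 0; 1 0 0 12 0; 1 0 0 16 0"}}

```text
t: 10.0
tool_pos: [0.4595, 0.1471, 0.1053]
orientation: [-3.116, -0.397, -0.002]
force: [-2.7, -1.1, 2.5]
opening: 0.0168
gripper_force: 25.0
```

```bash
python3 tilt.py; python3 -c "
import cv2;from plant import robot
t=robot.read_camera('scene');w=cv2.imread('pics/wl.png')
import numpy as np
cv2.imwrite('pics/m5.png',np.hstack([cv2.resize(t[120:260,230:370],(400,400),interpolation=cv2.INTER_CUBIC),cv2.resize(w[60:340,140:420],(400,400))]))"
```

```text
tcp [0.4595 0.1471 0.1053] f [-2.7 -1.1  2.5] tool x [0.968 0.251 0.002]
```

View pics/m5.png

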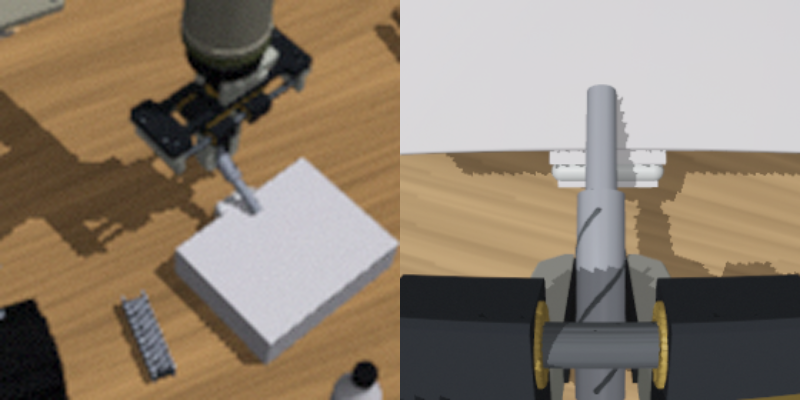

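The shank end rests on the lid at wrist pixel (281,123), and the drill is pivoting in the pads as planned. I'll keep lowering.

{"method": "arm_command", "body": {"increments": "1 0 0 6 0; 1 0 0 12 0; 1 0 0 18 0; 1 0 0 24 0; 1 0 0 29 0"}}

```text
t: 10.6
tool_pos: [0.4584, 0.147, 0.0747]
orientation: [3.116, 0.398, -0.001]
force: [-2.3, 0.4, 0.6]
opening: 0.0173
gripper_force: 25.0
```

{"method": "arm_command", "body": {"increments": "1 0 0 4 0; 1 0 0 8 0; 1 0 0 12 0; 1 0 0 12 0"}}

```text
t: 11.0
tool_pos: [0.4586, 0.147, 0.0631]
orientation: [3.116, 0.398, -0.001]
force: [-1.6, -0.7, 0.9]
opening: 0.0175
gripper_force: 25.0
```

```bash
python3 tilt.py; python3 -c "
import cv2;from plant import robot
t=robot.read_camera('scene');w=cv2.imread('pics/wl.png')
import numpy as np
cv2.imwrite('pics/m6.png',np.hstack([cv2.resize(t[120:260,230:370],(400,400),interpolation=cv2.INTER_CUBIC),cv2.resize(w[60:340,140:420],(400,400))]))"
```

```text
tcp [0.4586 0.147  0.0631] f [-1.6 -0.7  0.9] tool x [ 0.968  0.251 -0.   ]
```

View pics/m6.png

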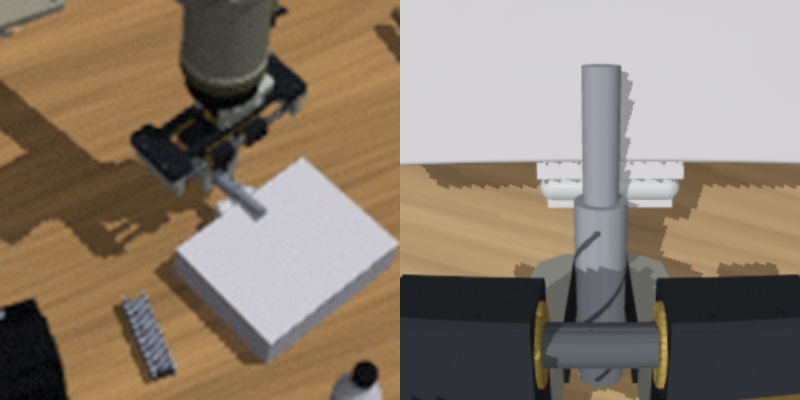

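The drill now lies level, with its shank end at wrist pixel (281,108). I'll firm up the grip, lift, then go over the lid centre.

{"method": "arm_command", "body": {"increments": "1 0 0 0 0; 1 0 0 -10 0; 1 0 0 -35 0; 1 0 0 -65 0; 1 0 0 -94 0", "grip_force": 45}}

```text
t: 11.6
tool_pos: [0.4588, 0.1471, 0.1593]
orientation: [-3.116, -0.398, -0.001]
force: [0.4, 0.2, -2.3]
opening: 0.017
gripper_force: 45.0
```

{"method": "arm_command", "body": {"increments": "1 20 0 0 0; 1 45 0 0 0; 1 70 0 0 0; 1 88 0 0 0; 1 97 0 0 0"}}

```text
t: 12.1
tool_pos: [0.5541, 0.1717, 0.1584]
orientation: [-3.116, -0.397, -0.002]
force: [0.4, -0.7, -2.1]
opening: 0.0169
gripper_force: 45.0
```

{"method": "arm_command", "body": {"increments": "1 0 0 0 0; 1 0 0 0 0; 1 0 0 0 0; 1 0 0 0 0"}}

```text
t: 12.5
tool_pos: [0.5521, 0.1713, 0.1578]
orientation: [3.116, 0.398, -0.0]
force: [-0.5, -0.1, -2.3]
opening: 0.0167
gripper_force: 45.0
```

```bash
python3 tilt.py 281 108; python3 -c "
import cv2;from plant import robot
t=robot.read_camera('scene');w=cv2.imread('pics/wl.png')
import numpy as np
cv2.imwrite('pics/m7.png',np.hstack([cv2.resize(t[110:250,240:380],(400,400),interpolation=cv2.INTER_CUBIC),cv2.resize(w[60:340,140:420],(400,400))]))"
```

```text
tcp [0.5521 0.1713 0.1578] f [-0.5 -0.1 -2.3] tool x [ 0.968  0.251 -0.   ]
end [0.6245 0.1898 0.1943] len 0.086 tilt deg -29.7
end [0.6292 0.1906 0.1189] len 0.086 tilt deg 22.4
```

View pics/m7.png

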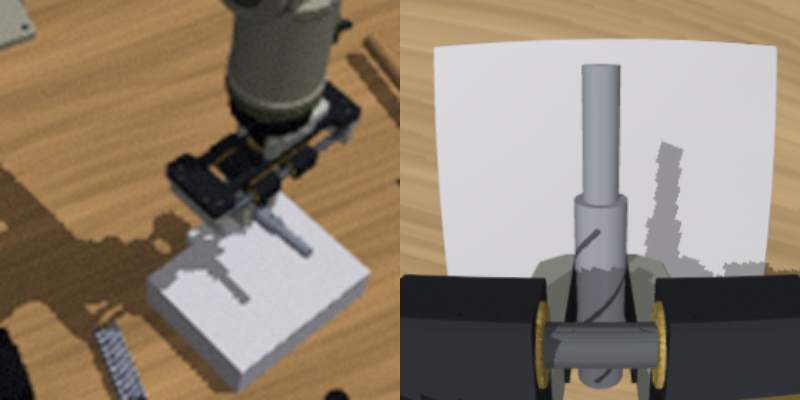

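```bash
python3 - <<'E'
from h import *
print(tri('wrist',(280.7,107),'scene',(347.8,198.2)))
t=robot.read_camera('top')
m=robot.camera_model('wrist');s=robot.read_state();Rm=R.from_rotvec(s['orientation']).as_matrix();p=s['tool_pos']
r=np.asarray(m['rotation']);C=R.from_rotvec(r).as_matrix() if r.shape==(3,) else r
def proj(q):
    v=C.T@(q-m['eye']);n=np.hypot(v[0],v[1]);th=np.arctan2(n,v[2]);return np.round([m['cx']+m['fx']*th*v[0]/n,m['cy']+m['fx']*th*v[1]/n],1)
print(m['eye'])
for g in(.006,.009):
  for a in(-10,0,10,20):
    d=np.cos(np.radians(a))*Rm[:,0]+np.sin(np.radians(a))*Rm[:,2];u=np.sin(np.radians(a))*Rm[:,0]-np.cos(np.radians(a))*Rm[:,2]
    G=p+g*Rm[:,2]
    print(g,a,'end top/bot',proj(G+.086*d+.006*u),proj(G+.086*d-.006*u),'shoulder top',proj(G+.042*d+.009*u),'tip',proj(G-.041*d),'endwidth',proj(G+.086*d+.006*Rm[:,1])-proj(G+.086*d-.006*Rm[:,1]))
w=cv2.imread('pics/wl.png');g=cv2.cvtColor(w,cv2.COLOR_BGR2GRAY).astype(float)
print('col',g[98:118,281].astype(int).tolist(),'sh',g[190:208,281].astype(int).tolist())
print('row115',g[115,262:300].astype(int).tolist());print('row190',g[190,262:300].astype(int).tolist())
E
```

```text
(array([0.62784752, 0.19093393, 0.15507292]), np.float64(0.0011714267929939912))
[0.61826636 0.18868646 0.29716331]
0.006 -10 end top/bot [279.9  88.2] [279.9  86.7] shoulder top [279.9 198.7] tip [279.9 329.7] endwidth [30.4  0. ]
0.006 0 end top/bot [279.9  87. ] [279.8  90.3] shoulder top [279.9 190.1] tip [279.9 338. ] endwidth [27.3  0. ]
0.006 10 end top/bot [279.8  91.6] [279.8  98.2] shoulder top [279.9 184.9] tip [279.9 345. ] endwidth [24.7  0. ]
0.006 20 end top/bot [279.8 100.3] [279.7 109.4] shoulder top [279.8 183. ] tip [280.  350.4] endwidth [22.7  0. ]
0.009 -10 end top/bot [279.9  89.1] [279.9  87.6] shoulder top [279.9 197.2] tip [279.9 326.7] endwidth [29.6  0. ]
0.009 0 end top/bot [279.9  87.9] [279.8  91. ] shoulder top [279.9 188.8] tip [279.9 334.8] endwidth [26.7  0. ]
0.009 10 end top/bot [279.8  92.3] [279.8  98.8] shoulder top [279.9 183.8] tip [279.9 341.6] endwidth [24.2  0. ]
0.009 20 end top/bot [279.8 100.8] [279.7 109.7] shoulder top [279.8 182. ] tip [279.9 346.8] endwidth [22.3  0. ]
col [214, 214, 214, 214, 214, 214, 193, 135, 148, 157, 157, 156, 157, 157, 157, 156, 157, 157, 157, 157] sh [156, 157, 156, 156, 156, 156, 156, 156, 156, 156, 156, 156, 155, 141, 113, 120, 150, 158]
row115 [214, 215, 214, 215, 213, 168, 134, 142, 148, 152, 155, 157, 160, 161, 161, 160, 160, 159, 157, 157, 156, 155, 153, 150, 147, 142, 136, 129, 123, 115, 104, 90, 179, 211, 213, 213, 213, 213]
row190 [211, 210, 211, 211, 210, 189, 139, 139, 146, 151, 155, 157, 160, 160, 161, 160, 159, 158, 156, 156, 155, 154, 152, 149, 144, 139, 132, 125, 116, 105, 92, 173, 210, 210, 210, 210, 210, 210]
```

The wrist-view check has the drill level to about 4°: the end-to-shoulder span is 99 px and the shank is 27 px wide. Triangulation puts the shank end at z = 0.155, against 0.152 at the grip. The drill's middle is about 6 mm from the lid centre and 10 cm above it.

```bash
python3 -c "
from plant import robot
print(robot.close_job())"
```

```text
the job is handed in; nothing more can be done
None
```

I handed the job in with the lid snapped shut and the drill held level (within about 4°) roughly 10 cm above the lid centre; I made no contact with the other bits or bystanders, and the judge returned no verdict.

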